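# Centre the wobbly seasoning container on its stand

## Task

The fridge's humming has walked the white seasoning container towards the edge of its round wooden stand. Gently nudge it with the fingers back to the middle of the stand (centred to within about 7 mm), without pinching it, lifting it, tipping it over or knocking it off, and leave it standing upright there on its own. Leave the bowls, the wooden box and the spoon rest as they are.

Things in the scene. Friction and masses are not known exactly. Their poses are not given: they have to be found in the camera images.
- shaker: White flip-top seasoning container, red band and flap, 60 mm tall, about 110 g, loose, wobbly. Round: foot 24 mm across, flaring to a 46 mm belly 14 to 26 mm above the foot, 36 mm at the top. Origin: centre of the foot's underside, z up. Starts upright, 20 to 32 mm off centre, any direction. Friction about 0.3: pushed at the belly it slides (under 1 N), near the top it tips. Over 8 N is rough.
- stand: Dark round wooden stand, fixed to the shelf on a round cork mat (160 mm across, 3 mm thick). Flat top 104 mm across, 40 mm above the origin and 43 mm above the shelf; origin at the centre of its underside, z up; its yaw means nothing.
- stand_top (a point): Centre of the stand's flat top face, where the middle of the container's foot should be.
- bowls: Stack of three nested steel bowls, loose, 140 mm across, 68 mm tall; origin at the centre of the underside. About 0.21 m from the stand. Must not be disturbed.
- woodbox: Light wooden box with a hinged lid, fixed to the shelf, 100 x 120 mm and about 70 mm tall with its lid, knob on the lid some 35 mm more; origin at the centre of the underside. About 0.21 m from the stand.
- woodlid (a joint): Hinged lid of the wooden box: 0 shut, growing as it opens (rad). Starts shut and must stay shut.
- spoonrest: Blue ceramic spoon rest, loose, a disc 90 mm across with a tongue reaching 75 mm from its centre along its -x, 10 mm high; origin at the centre of the disc's underside. About 0.21 m from the stand. Must not be disturbed.
Not all that is in view belongs to the job. Leave any yellow look-alike of the shaker alone.

How it is judged:
By the outcome, as a careful person would: the job done as asked, in the order asked, and still so for the second after the job is handed in, with the robot touching nothing.
It also fails if it takes over 40 s, if anything falls off the work surface, if the arm or the gripper's body presses on something with over 40 N, if the wrist force passes 120 N, or if a joint passes its speed limit or range.

## Robot

A 6-joint arm with a two-finger parallel gripper is mounted at the origin on the work surface. World frame = base frame: x ahead of the robot, y to its left, z up, the work surface at z = 0. Lengths are in m, angles in rad, forces in N, time in s.
With the tool pointing down it reaches from about 0.2 to 0.875 m from the base axis. Payload 3.4 kg.
Tool frame: the origin (TCP) lies at the very end of the fingers, on their centre line; the grasp point (between the pads) lies 19 mm behind it; z points along the fingers, y is the line along which they close (so a half turn about z gives the same grasp; the last joint's range is limited). The gripper opens to 94 mm and grips with 3 to 60 N. Pads are 16 mm wide; open, the fingers measure 119 mm over their backs; the gripper's body (75 mm by 177 mm) begins 78 mm behind the grasp point.
Start: joints at [1.039, 0.276, 1.505, -0, 1.361, -0.121], TCP at [0.23, 0.527, 0.205] pointing down, gripper open.
Joint ranges: [-2.89, 2.89], [-0.75, 2.08], [0.22, 2.7], [-1.18, 4.32], [0.11, 2.71], [-2.7, 2.7]. Speed limits (rad/s): [2.57, 2.57, 3.14, 3.14, 3.14, 3.14].

## Interface

Orientations are given as a unit quaternion [x, y, z, w].
In Python, from rig import manip gives the robot as it stands.
- The arm moves only by the shell command python3 -m crank [FORCE], which reads ROWS from standard input. ROWS is one flat JSON list of numbers that holds 1 to 5 rows one after another, with no inner brackets; each row has 7 numbers: a rotation vector rx, ry, rz in normalised numbers (1 is pi rad), then dx, dy, dz in fractions of the full range, 1 being 300 mm, then the finger opening in m; each row shifts and turns the commanded pose from where the row before left it, along the tool's axes as they then stand; what a row does not reach is not made up. A row lasts 1/12 s, in which the tool goes at most 0.0417 m and 0.125 rad, less where a joint would pass 70% of its speed; a pose out of reach is approached as far as the arm can. The fingers move at their own pace and stop on an object; FORCE is the grip in N (left out, the last holds). Time passes only in rows, so rows that do not move let the fingers close. It prints the time, the measured TCP pose, the force, the opening and the grip force at its end. Shift and turn numbers lie between -1 and 1, and a call with a number outside is refused. Input that does not fit is refused with a message, and nothing moves.
- manip.get_state(): the state, without advancing time (a new reading comes with each control period).
- manip.read_camera(name): name is "scene" or "side" or "wrist"; returns (picture, depth): 420x560x3 uint8, red, green, blue; 420x560 float32, m along the optical axis (not along the pixel's ray), 0 where there is no reading.
- manip.camera_info(name): a dict with "vertical_fov" (degrees; the focal length in pixels is half the picture's height over the tangent of half this angle, whatever the lens; pixels are square), "cx", "cy" (the principal point, pixels), "R" (3x3) and "t" (3): a world point X has camera coordinates R X + t. Camera axes: x right, y down, z forward; pixel columns grow to the right and rows downward; lengths in m; the calibration is good to about 2 mm. A picture is of the moment at which its call begins: read the wrist's pose just before it. camera_info takes no time and is no camera call; for the wrist camera it gives the pose at the moment of the call.
- manip.job_done(): hands the job in; it is judged then, once.
The state is a dict: "time_s": time; "qpos": joint angles; "joint_vel": joint speeds; "joint_torque": joint torques, N m; "position": TCP position; "eef_rot": TCP orientation; "force": force on the tool from outside, world axes, zero at the start; "torque": the same for the moment, N m; "grip_width": finger opening in m; "finger_force": force on a finger pad.
Only numpy, scipy, OpenCV 4.12 (cv2) and the standard library are available. Lean on these libraries where they do the work, as an engineer would, in place of code of your own. Each camera call takes 0.05 s, during which the arm holds its last target. There are 200 camera calls.

## Working session

There is one attempt and no reset: what is moved stays moved. The work goes in short steps, Python scripts to look and compute and a shell command to move; the robot and the scene stay as the last step left them, time stands still between calls to the robot, and variables do not carry over. Pictures are saved under pics/ and viewed, at most 10 in all, crops included, and the job is handed in when it is done.

```bash
mkdir -p pics; cat > h.py <<'E'
from rig import manip
import numpy as np, cv2
def shot(n):
    i=manip.camera_info(n); p,d=manip.read_camera(n); return p,d,i
def cloud(d,i):
    f=d.shape[0]/2/np.tan(np.radians(i["vertical_fov"])/2)
    v,u=np.mgrid[:d.shape[0],:d.shape[1]]
    P=np.stack([(u-i["cx"])/f*d,(v-i["cy"])/f*d,d],-1)
    return (P-np.array(i["t"]))@np.array(i["R"])   # R^T(P-t)
def save(n,p): cv2.imwrite("pics/"+n,p[...,::-1])
E
python3 - <<'E'
from h import *
ims=[]
for n in("scene","side"):
    p,d,i=shot(n); np.savez(n+".npz",p=p,d=d,X=cloud(d,i)); save(n+"0.png",p); print(n,np.array(i["R"]).round(2).tolist(),i["t"],{k:v for k,v in i.items() if k not in "Rt"})
s=manip.get_state(); print(s["position"],s["eef_rot"],s["time_s"],s["force"])
E
```

```text
scene [[-0.82, 0.57, -0.0], [0.36, 0.51, -0.78], [-0.45, -0.64, -0.62]] [ 0.5044     -0.2026411   1.29026333] {'vertical_fov': 56.65700585070438, 'cx': 278.1251209031743, 'cy': 207.17123537132687}
side [[0.92, -0.39, 0.01], [-0.28, -0.69, -0.66], [0.27, 0.61, -0.75]] [-0.55250518  0.26960645  0.86839468] {'vertical_fov': 47.96680714408628, 'cx': 282.11570474600126, 'cy': 212.73502310568716}
[0.229383   0.52674369 0.2047181 ] [ 2.03948239e-01  9.78981365e-01 -7.35968176e-04 -2.45347533e-04] 0.1 [-0.00331353 -0.68506273 -0.78000663]
```

View pics/scene0.png

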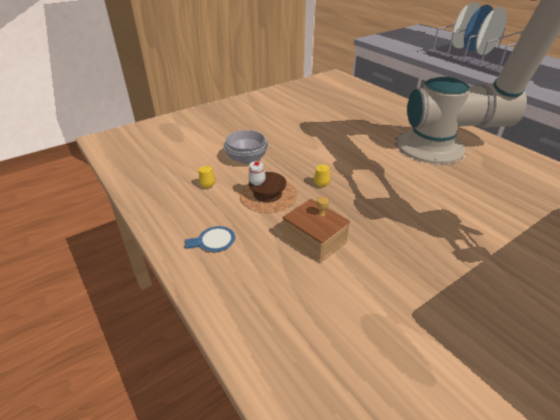

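View pics/side0.png

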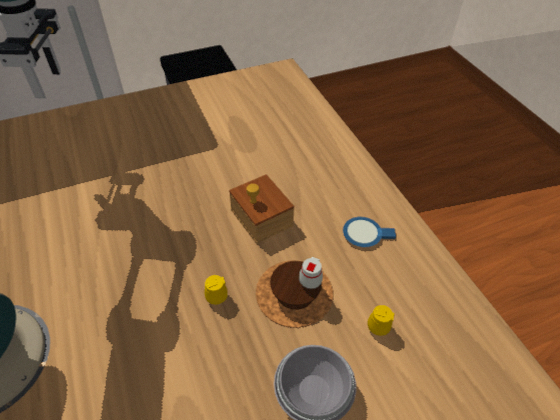

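Scene view: the white container with red flap is at (257,175) on the dark stand at (268,187). In the side view it is at (311,273), with the stand at (296,284). 

Look-alikes are the yellow ones, at scene (206,178) and (322,176) and side (381,321) and (216,290). White objects are the shaker and the spoon-rest dish at scene (216,239). By the description I choose the white one on the stand. Next I measure it and check it in a close crop.

```bash
python3 - <<'E'
from h import *
from scipy.optimize import least_squares
def circ(P,r=None):
    if r: f=lambda c:np.hypot(*(P-c[:2]).T)-r
    else: f=lambda c:np.hypot(*(P-c[:2]).T)-c[2]
    return least_squares(f,[*P.mean(0),.05][:2 if r else 3],loss="soft_l1",f_scale=.002).x
for n,c in(("scene",(262,185)),("side",(300,285))):
    z=np.load(n+".npz");p,d,X=z["p"],z["d"],z["X"]
    m=np.zeros(d.shape,bool);m[c[1]-45:c[1]+45,c[0]-50:c[0]+50]=1
    m&=d>0
    tbl=X[m&(X[...,2]<.006)]
    print(n,"n",m.sum(),"low z",np.percentile(X[m][:,2],[1,10,50,90,99]).round(4))
    dark=m&(p.max(-1)<110)&(abs(X[...,2]-.043)<.006)
    P=X[dark]; print(" top",dark.sum(),P.mean(0).round(4),"bbox",P.min(0).round(3),P.max(0).round(3))
    # cork: mat at 3mm
    S=X[m&(X[...,2]>.052)&(X[...,2]<.112)]; print(" shaker",len(S),S.mean(0).round(4),S.min(0).round(3),S.max(0).round(3))
    for a,b,r in((.057,.069,.023),(.072,.100,None)):
        Q=S[(S[:,2]>a)&(S[:,2]<b)]; 
        if len(Q)>5: print("  ",a,len(Q),circ(Q[:,:2],r or .0195).round(4))
    T=S[S[:,2]>.098]; print("  toppts",T.mean(0).round(4),len(T))
    # hull-based circle of stand top
    h=cv2.convexHull((P[:,:2]*1).astype(np.float32))[:,0]; print("  enc",cv2.minEnclosingCircle(h))
    # everything else in view above table
    save("c_"+n+".png",cv2.resize(p[c[1]-45:c[1]+45,c[0]-50:c[0]+50],None,fx=4,fy=4,interpolation=cv2.INTER_CUBIC))
a,b=[cv2.imread(f"pics/c_{n}.png") for n in("scene","side")]; cv2.imwrite("pics/cc.png",np.hstack([a,b]))
# obstacles
z=np.load("side.npz");X,p=z["X"],z["p"]
for k,(u,v) in dict(bowl=(315,383),box=(262,205),rest=(362,233),y1=(216,284),y2=(381,315)).items(): print(k,X[v,u].round(3))
E
```

```text
scene n 8966 low z [-0.0034 -0.002   0.0003  0.0625  0.0976]
 top 648 [ 0.5868 -0.1039  0.0424] bbox [ 0.479 -0.326  0.037] [0.659 0.109 0.049]
 shaker 1166 [ 0.6105 -0.0248  0.0697] [ 0.477 -0.337  0.052] [0.693 0.152 0.104]
   0.057 714 [0.6221 0.0797]
   0.072 167 [ 0.6154 -0.0999]
  toppts [ 0.6169 -0.097   0.1009] 88
  enc ((0.5856996178627014, -0.10313628613948822), 0.2233966588973999)
side n 8956 low z [-0.0027 -0.001   0.0019  0.0443  0.1021]
 top 1380 [ 0.58   -0.0936  0.0431] bbox [ 0.539 -0.141  0.037] [ 0.636 -0.039  0.048]
 shaker 581 [ 0.612  -0.11    0.0885] [ 0.593 -0.126  0.056] [ 0.636 -0.084  0.106]
   0.057 75 [ 0.6167 -0.1016]
   0.072 262 [ 0.6162 -0.1023]
  toppts [ 0.6161 -0.1031  0.1016] 255
  enc ((0.590362012386322, -0.08995766937732697), 0.052489280700683594)
bowl [ 0.543 -0.282  0.021]
box [0.595 0.106 0.068]
rest [ 0.791 -0.011  0.012]
y1 [ 0.44  -0.046  0.059]
y2 [ 0.702 -0.227  0.059]
```

View pics/cc.png

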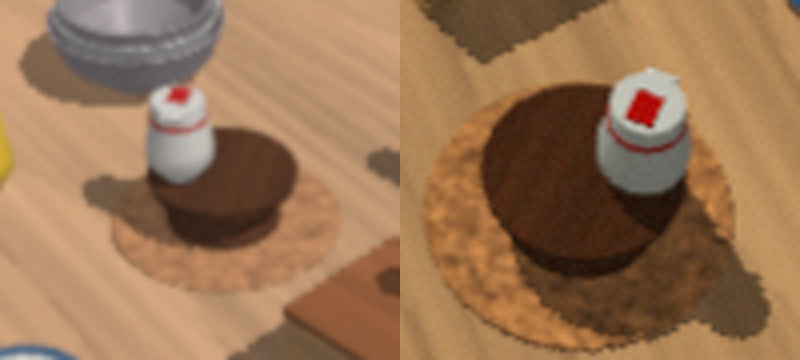

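The crop confirms it: white body, red band and flap, near the stand's edge at about (0.616,-0.102). The stand's centre is near (0.590,-0.090). 

Plan: straddle it loosely with open fingers, so that the outer pad pushes at the belly along the tool's y. First I turn the tool by about 1.6 rad in place.

The manual's scale: shifts go in shares of 300 mm and turns go in shares of pi rad. Converting my numbers, 0.12 rad / 3.1416 = 0.0382.

```bash
for k in 1 2; do :; done; echo '[0,0,0.0382,0,0,0,0.09,0,0,0.0382,0,0,0,0.09,0,0,0.0382,0,0,0,0.09,0,0,0.0382,0,0,0,0.09,0,0,0.0382,0,0,0,0.09]' | python3 -m crank
echo '[0,0,0.0382,0,0,0,0.09,0,0,0.0382,0,0,0,0.09,0,0,0.0382,0,0,0,0.09,0,0,0.0382,0,0,0,0.09,0,0,0.0382,0,0,0,0.09]' | python3 -m crank
echo '[0,0,0.0382,0,0,0,0.09,0,0,0.0382,0,0,0,0.09,0,0,0.0382,0,0,0,0.09,0,0,0,0,0,0,0.09]' | python3 -m crank
python3 - <<'E'
from h import *
from scipy.spatial.transform import Rotation as R
from scipy.optimize import least_squares
s=manip.get_state(); q=R.from_quat(s["eef_rot"]); print(q.as_matrix().round(3).tolist(), s["qpos"].round(3) if hasattr(s["qpos"],"round") else s["qpos"])
print("to go tool",q.inv().apply(np.array([.60,-.095,.205])-s["position"]).round(3))
# stand edge from side view (top face pixels)
for n in("side","scene"):
    z=np.load(n+".npz");p,X=z["p"],z["X"]
    m=(p.max(-1)<110)&(abs(X[...,2]-.043)<.003)&(np.hypot(X[...,0]-.59,X[...,1]+.09)<.065)
    P=X[m][:,:2]; o=P-[.59,-.09]; a=np.arctan2(o[:,1],o[:,0]); r=np.hypot(*o.T)
    E=[P[k][np.argmax(r[k])] for t in np.arange(-3.1,3.1,.1) if (k:=(abs(a-t)<.05)&(r>0.04)).any()]
    E=np.array(E); f=least_squares(lambda c:np.hypot(*(E-c).T)-.052,[.59,-.09],loss="soft_l1",f_scale=.001)
    print(n,len(P),len(E),f.x.round(4),np.abs(f.fun).mean().round(4))
E
```

```text
time_s: 0.52
position: [0.2295, 0.5269, 0.205]
eef_rot: [0.487, 0.874, -0.001, -0.0]
force: [-0.6, 0.1, 0.4]
grip_width: 0.0899
finger_force: 0.0
time_s: 0.93
position: [0.2295, 0.5269, 0.205]
eef_rot: [0.723, 0.691, -0.0, 0.0]
force: [0.1, 0.0, 0.7]
grip_width: 0.0899
finger_force: 0.0
time_s: 1.27
position: [0.2295, 0.5269, 0.205]
eef_rot: [0.834, 0.552, -0.0, 0.0]
force: [-0.4, 0.6, -0.3]
grip_width: 0.0901
finger_force: 0.0
[[0.391, 0.92, -0.0], [0.92, -0.391, -0.001], [-0.001, -0.0, -1.0]] [ 1.039  0.276  1.506 -0.     1.361  1.441]
to go tool [-0.427  0.584  0.   ]
side 1307 49 [ 0.5914 -0.0905] 0.001
scene 484 47 [ 0.5927 -0.0882] 0.0026
```

To row units: 0.0307 m / 0.3 = 0.1023, -0.0224 m / 0.3 = -0.0747.

```bash
echo '[0,0,0,-0.0747,0.1023,0,0.09,0,0,0,-0.0747,0.1023,0,0.09,0,0,0,-0.0747,0.1023,0,0.09,0,0,0,-0.0747,0.1023,0,0.09,0,0,0,-0.0747,0.1023,0,0.09]' | python3 -m crank
echo '[0,0,0,-0.0747,0.1023,0,0.09,0,0,0,-0.0747,0.1023,0,0.09,0,0,0,-0.0747,0.1023,0,0.09,0,0,0,-0.0747,0.1023,0,0.09,0,0,0,-0.0747,0.1023,0,0.09]' | python3 -m crank
echo '[0,0,0,-0.0747,0.1023,0,0.09,0,0,0,-0.0747,0.1023,0,0.09,0,0,0,-0.0747,0.1023,0,0.09,0,0,0,-0.0747,0.1023,0,0.09,0,0,0,-0.0747,0.1023,0,0.09]' | python3 -m crank
echo '[0,0,0,-0.0747,0.1023,0,0.09,0,0,0,-0.0747,0.1023,0,0.09,0,0,0,-0.0747,0.1023,0,0.09,0,0,0,-0.0747,0.1023,0,0.09,0,0,0,0,0,0,0.09]' | python3 -m crank
cat > m.py <<'E'
from h import *
import sys
from scipy.spatial.transform import Rotation as R
s=manip.get_state(); q=R.from_quat(s["eef_rot"]); print(s["position"].round(4),q.as_matrix()[:,:2].round(3).tolist(),s["force"].round(2),s["time_s"])
p,d,i=shot("wrist"); X=cloud(d,i); np.savez("wrist.npz",p=p,d=d,X=X,t=i["t"],R=i["R"]); save(sys.argv[1],p)
for y,x in((60,280),(140,280),(210,280),(210,180),(210,380),(300,280)): print((x,y),X[y,x].round(3),p[y,x])
E
python3 m.py w1.png
```

```text
time_s: 1.68
position: [0.3277, 0.3626, 0.2052]
eef_rot: [0.832, 0.554, -0.0, 0.0]
force: [0.1, 1.0, -0.3]
grip_width: 0.0899
finger_force: 0.0
time_s: 2.1
position: [0.4256, 0.1996, 0.2054]
eef_rot: [0.832, 0.554, 0.0, -0.0]
force: [0.1, 0.3, 0.4]
grip_width: 0.0897
finger_force: 0.0
time_s: 2.52
position: [0.5233, 0.0366, 0.2053]
eef_rot: [0.833, 0.554, -0.0, -0.0]
force: [0.7, 0.3, 0.0]
grip_width: 0.0899
finger_force: 0.0
time_s: 2.93
position: [0.6046, -0.0985, 0.2043]
eef_rot: [0.834, 0.552, -0.0, 0.002]
force: [0.5, 0.6, -0.6]
grip_width: 0.0901
finger_force: 0.0
[ 0.6046 -0.0985  0.2043] [[0.391, 0.92], [0.92, -0.391], [-0.003, 0.003]] [ 0.48  0.6  -0.59] 2.9333
(280, 60) [ 0.668  0.054 -0.001] [85 69 50]
(280, 140) [ 0.631 -0.033  0.003] [127  90  60]
(280, 210) [ 0.605 -0.096  0.1  ] [176 180 169]
(180, 210) [ 0.47  -0.064 -0.   ] [146 119  86]
(380, 210) [ 0.721 -0.171 -0.001] [157 126  92]
(280, 300) [ 0.615 -0.073  0.315] [53 53 52]
```

View pics/w1.png

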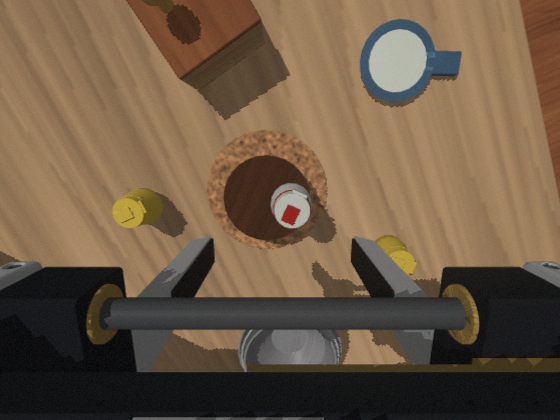

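The wrist view shows the shaker at (291,206) on the stand (centre about (265,197)), with the yellow look-alikes apart. I fit the circles for accurate positions.

```bash
cat > fit.py <<'E'
from h import *
from scipy.optimize import least_squares
def edge(P,c,r,lo):
    o=P-c; a=np.arctan2(o[:,1],o[:,0]); rr=np.hypot(*o.T)
    E=np.array([P[k][np.argmax(rr[k])] for t in np.arange(-3.1,3.1,.08) if (k:=(abs(a-t)<.04)&(rr>lo)).any()])
    f=least_squares(lambda c:np.hypot(*(E-c).T)-r,c,loss="soft_l1",f_scale=.001); return f.x.round(4),len(E),abs(f.fun).mean().round(4)
def run(n):
    if n=="wrist": z=np.load("wrist.npz"); 
    else:
        p,d,i=shot(n); z=dict(p=p,X=cloud(d,i))
    p,X=z["p"].astype(int),z["X"]; c=np.array([.591,-.09]); D=np.hypot(X[...,0]-c[0],X[...,1]-c[1])
    z_=X[...,2]; m=(D<.065)&(abs(z_-.043)<.005)&(p.max(-1)<110)
    print(n,"stand",edge(X[m][:,:2],c,.052,.042), "z",np.median(z_[m]).round(4))
    # shaker: upper surface, silhouette of top disc
    S=X[(D<.075)&(z_>.06)&(z_<.112)]
    f=lambda v:np.hypot(S[:,0]-v[0],S[:,1]-v[1])
    T=S[S[:,2]>.098][:,:2]; print("  top z",np.percentile(S[:,2],[5,50,95]).round(4),"minEnc",cv2.minEnclosingCircle(T.astype(np.float32)),"mean",T.mean(0).round(4))
    c0=T.mean(0); print("  topdisc",edge(T,c0,.018,.01))
    B=S[(S[:,2]>.062)&(S[:,2]<.098)]
    if len(B)>20:
        prof=lambda z:np.interp(z-.043,[0,.014,.026,.060],[.012,.023,.023,.018])
        g=least_squares(lambda v:np.hypot(B[:,0]-v[0],B[:,1]-v[1])-prof(B[:,2]),c0,loss="soft_l1",f_scale=.001); print("  side",g.x.round(4),len(B),abs(g.fun).mean().round(4))
if __name__=="__main__":
    import sys
    [run(n) for n in sys.argv[1:]]
E
python3 fit.py wrist side scene
```

```text
wrist stand (array([ 0.5901, -0.0896]), 68, np.float64(0.0008)) z 0.0424
  top z [0.0707 0.1002 0.1025] minEnc ((0.6167114973068237, -0.10015996545553207), 0.020079098641872406) mean [ 0.6164 -0.1003]
  topdisc (array([ 0.616 , -0.1009]), 78, np.float64(0.0008))
  side [ 0.6155 -0.1024] 392 0.0004
side stand (array([ 0.5912, -0.0905]), 62, np.float64(0.001)) z 0.0432
  top z [0.0645 0.0947 0.1036] minEnc ((0.6181741952896118, -0.1022312343120575), 0.02028024010360241) mean [ 0.6163 -0.103 ]
  topdisc (array([ 0.6166, -0.1025]), 72, np.float64(0.0014))
  side [ 0.6169 -0.1013] 293 0.0008
scene stand (array([ 0.5911, -0.089 ]), 57, np.float64(0.0027)) z 0.0421
  top z [0.0633 0.0852 0.1015] minEnc ((0.6177974343299866, -0.09782227873802185), 0.019939830526709557) mean [ 0.6166 -0.0971]
  topdisc (array([ 0.6167, -0.0973]), 47, np.float64(0.0026))
  side [ 0.6146 -0.1009] 198 0.0012
```

To row units: 0.02 m / 0.3 = 0.0667, 0.0117 m / 0.3 = 0.039.

```bash
echo '[0,0,0,0.0057,0.039,0,0.09,0,0,0,0,0,0.0667,0.09,0,0,0,0,0,0.0667,0.09,0,0,0,0,0,0,0.09]' | python3 -m crank && python3 - <<'E'
from h import *
s=manip.get_state(); print(s["position"],s["force"],s["time_s"])
E
```

```text
time_s: 3.42
position: [0.6092, -0.0925, 0.162]
eef_rot: [0.833, 0.554, -0.002, -0.003]
force: [0.0, 0.9, -1.9]
grip_width: 0.09
finger_force: 0.0
[ 0.60917441 -0.09247042  0.16200599] [ 1.01090754e-03  8.98922144e-01 -1.92253175e+00] 3.4167
```

```bash
echo '[0,0,0,0,0,0,0.09,0,0,0,0,0,0,0.09]' | python3 -m crank; python3 - <<'E'
from h import *
from scipy.spatial.transform import Rotation as R
s=manip.get_state();q=R.from_quat(s["eef_rot"]);print(q.as_matrix().round(4).tolist(),s["position"].round(4),s["force"].round(2)); print(q.inv().apply(np.array([.616,-.1015,.051])-s["position"]).round(4))
E
```

```text
time_s: 3.58
position: [0.6127, -0.094, 0.1666]
eef_rot: [0.833, 0.553, 0.0, 0.0]
force: [0.3, 0.7, 0.7]
grip_width: 0.0899
finger_force: 0.0
[[0.3878, 0.9217, 0.0012], [0.9217, -0.3878, -0.0], [0.0004, 0.0011, -1.0]] [ 0.6127 -0.094   0.1666] [0.26 0.72 0.69]
[-0.0057  0.0058  0.1156]
```

To row units: -0.003 m / 0.3 = -0.01, 0.0028 m / 0.3 = 0.0093.

```bash
echo '[0,0,0,-0.01,0.01,0,0.09,0,0,0,-0.009,0.0093,0,0.09,0,0,0,0,0,0,0.09,0,0,0,0,0,0,0.09,0,0,0,0,0,0,0.09]' | python3 -m crank; python3 - <<'E'
from h import *
from scipy.spatial.transform import Rotation as R
s=manip.get_state();q=R.from_quat(s["eef_rot"]);print(q.as_matrix().round(4).tolist(),s["position"].round(4),s["force"].round(2)); print(q.inv().apply(np.array([.616,-.1015,.051])-s["position"]).round(4))
E
```

```text
time_s: 4.0
position: [0.6159, -0.1027, 0.1658]
eef_rot: [0.834, 0.552, 0.0, 0.0]
force: [0.1, -0.1, 0.4]
grip_width: 0.0901
finger_force: 0.0
[[0.3897, 0.9209, 0.0005], [0.9209, -0.3897, 0.0001], [0.0003, 0.0005, -1.0]] [ 0.6159 -0.1027  0.1658] [ 0.1  -0.07  0.4 ]
[ 0.0011 -0.0004  0.1148]
```

Aligned, so I descend with a wide opening.

To row units: 0.015 m / 0.3 = 0.05, 0.001 m / 0.3 = 0.0033.

```bash
echo '[0,0,0,0.0033,0,0.05,0.09,0,0,0,0,0,0.05,0.09,0,0,0,0,0,0.05,0.09,0,0,0,0,0,0.05,0.09,0,0,0,0,0,0.05,0.09]' | python3 -m crank; echo '[0,0,0,0,0,0.04,0.09,0,0,0,0,0,0.04,0.09,0,0,0,0,0,0.03,0.09,0,0,0,0,0,0.0167,0.09,0,0,0,0,0,0,0.09]' | python3 -m crank;  echo '[0,0,0,0,0,0,0.09,0,0,0,0,0,0,0.09]' | python3 -m crank
python3 fit.py side
```

```text
time_s: 4.42
position: [0.6161, -0.1015, 0.0899]
eef_rot: [0.834, 0.553, 0.0, 0.0]
force: [-0.0, 0.5, 0.1]
grip_width: 0.09
finger_force: 0.0
time_s: 4.83
position: [0.6154, -0.1014, 0.0513]
eef_rot: [0.834, 0.553, -0.001, -0.001]
force: [0.1, -0.4, 0.3]
grip_width: 0.0898
finger_force: 0.0
time_s: 5.0
position: [0.6168, -0.1017, 0.0532]
eef_rot: [0.833, 0.553, 0.001, 0.001]
force: [0.4, -0.7, 0.2]
grip_width: 0.0899
finger_force: 0.0
side stand (array([ 0.5915, -0.0904]), 59, np.float64(0.0014)) z 0.0432
  top z [0.0642 0.0928 0.1041] minEnc ((0.5980481505393982, -0.09657666832208633), 0.036832090467214584) mean [ 0.6108 -0.1022]
  topdisc (array([ 0.6161, -0.1024]), 65, np.float64(0.0028))
  side [ 0.6156 -0.1011] 366 0.0062
```

```bash
python3 m.py w2.png; python3 fit.py wrist; python3 - <<'E'
from h import *
a=manip.read_camera("side")[0]; save("s2.png",cv2.resize(a[200:360,200:400],None,fx=3,fy=3))
E
```

```text
[ 0.6168 -0.1017  0.0533] [[0.389, 0.921], [0.921, -0.389], [0.0, 0.002]] [-0.23 -1.13  0.03] 5.05
(280, 60) [ 0.666  0.015 -0.002] [171 139 103]
(280, 140) [ 0.643 -0.037  0.002] [135  98  67]
(280, 210) [ 0.626 -0.08   0.043] [62 40 25]
(180, 210) [ 0.564 -0.054  0.043] [66 42 28]
(380, 210) [ 0.697 -0.121  0.   ] [178 146 108]
(280, 300) [ 0.628 -0.076  0.165] [52 51 50]
wrist stand (array([ 0.5898, -0.0898]), 51, np.float64(0.001)) z 0.0424
  top z [0.0668 0.0993 0.1056] minEnc ((0.6122134327888489, -0.09932049363851547), 0.052091725170612335) mean [ 0.6143 -0.0952]
  topdisc (array([ 0.6179, -0.0992]), 78, np.float64(0.0063))
  side [ 0.6139 -0.1016] 3409 0.0117
```

View pics/s2.png

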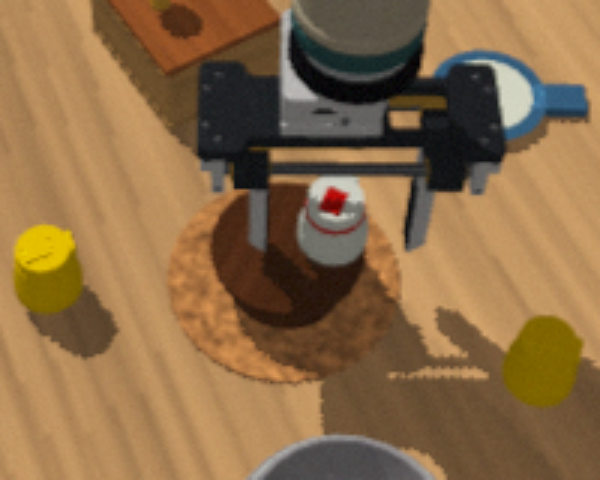

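The side crop shows the fingers at (258,225) and (416,225) straddling the shaker at (333,225) with clear gaps. I approach inward (tool -y), then push slowly.

To row units: -0.005 m / 0.3 = -0.0167, -0.004 m / 0.3 = -0.0133.

```bash
echo '[0,0,0,0,-0.01,0,0.09,0,0,0,0,-0.0167,0,0.09,0,0,0,0,-0.0167,0,0.09,0,0,0,0,-0.0133,0,0.09,0,0,0,0,-0.0067,0,0.09]' | python3 -m crank
echo '[0,0,0,0,-0.0067,0,0.09,0,0,0,0,-0.0067,0,0.09,0,0,0,0,-0.0067,0,0.09,0,0,0,0,-0.0067,0,0.09,0,0,0,0,-0.0067,0,0.09]' | python3 -m crank; echo '[0,0,0,0,-0.0067,0,0.09,0,0,0,0,-0.0067,0,0.09,0,0,0,0,0,0,0.09,0,0,0,0,0,0,0.09]' | python3 -m crank
cat > sh.py <<'E'
from h import *
from scipy.optimize import least_squares
from scipy.spatial.transform import Rotation as R
s=manip.get_state(); q=R.from_quat(s["eef_rot"]); print("tcp",s["position"].round(4),"f",s["force"].round(2),s["time_s"],"y",q.as_matrix()[:,1].round(3))
C=np.array([.5907,-.09])
prof=lambda z:np.interp(z-.043,[0,.014,.026,.060],[.012,.023,.023,.018])
for n in("side","scene","wrist"):
    p,d,i=shot(n); X=cloud(d,i); p=p.astype(int)
    m=(np.hypot(X[...,0]-C[0],X[...,1]-C[1])<.06)&(X[...,2]>.06)&(X[...,2]<.112)&(p.min(-1)>110)
    k=m&(X[...,2]>.098); c0=np.median(X[k][:,:2],0)
    B=X[m&(X[...,2]<.097)&(np.hypot(X[...,0]-c0[0],X[...,1]-c0[1])<.032)]
    g=least_squares(lambda v:np.hypot(B[:,0]-v[0],B[:,1]-v[1])-prof(B[:,2]),c0,loss="soft_l1",f_scale=.001)
    e=(g.x-C); print(n,"top",c0.round(4),"side",g.x.round(4),len(B),"off mm",(1e3*e).round(1),"tool xy",(1e3*(q.as_matrix()[:2,:2].T@e)).round(1))
    T=X[k]; 
    if len(T)>20: print("   top z",np.percentile(T[:,2],[10,90]).round(4))
E
python3 sh.py
```

```text
time_s: 5.57
position: [0.5976, -0.0937, 0.0525]
eef_rot: [0.833, 0.553, -0.0, -0.0]
force: [1.0, 0.7, -0.3]
grip_width: 0.0899
finger_force: 0.0
time_s: 5.98
position: [0.5895, -0.0903, 0.0525]
eef_rot: [0.833, 0.553, 0.0, 0.0]
force: [0.2, -0.4, -0.5]
grip_width: 0.09
finger_force: 0.2
time_s: 6.32
position: [0.5855, -0.0886, 0.0524]
eef_rot: [0.833, 0.553, -0.0, -0.0]
force: [-1.0, 0.3, 0.9]
grip_width: 0.0897
finger_force: 0.0
tcp [ 0.5855 -0.0886  0.0524] f [-0.95  0.31  0.91] 6.3167 y [ 0.921 -0.389 -0.   ]
side top [ 0.6082 -0.0947] side [ 0.608  -0.0978] 42 off mm [17.3 -7.8] tool xy [-0.5 19. ]
   top z [0.0992 0.1029]
scene top [ 0.6122 -0.0916] side [ 0.6075 -0.0973] 228 off mm [16.8 -7.3] tool xy [-0.2 18.3]
   top z [0.0991 0.107 ]
wrist top [ 0.6133 -0.0897] side [ 0.6087 -0.0982] 2054 off mm [18.  -8.2] tool xy [-0.5 19.7]
   top z [0.0994 0.1033]
```

It slides well, with the container upright. Continuing.

To row units: -0.002 m / 0.3 = -0.0067, -0.001 m / 0.3 = -0.0033.

```bash
echo '[0,0,0,0,-0.0033,0,0.09,0,0,0,0,-0.0067,0,0.09,0,0,0,0,-0.0067,0,0.09,0,0,0,0,-0.0067,0,0.09,0,0,0,0,-0.0067,0,0.09]' | python3 -m crank; echo '[0,0,0,0,-0.0067,0,0.09,0,0,0,0,-0.0067,0,0.09,0,0,0,0,-0.0067,0,0.09,0,0,0,0,0,0,0.09,0,0,0,0,0,0,0.09]' | python3 -m crank; python3 sh.py
```

```text
time_s: 6.88
position: [0.5772, -0.0851, 0.0524]
eef_rot: [0.833, 0.553, 0.0, -0.0]
force: [0.6, -0.3, -0.4]
grip_width: 0.0901
finger_force: 0.1
time_s: 7.3
position: [0.5717, -0.0827, 0.0525]
eef_rot: [0.833, 0.553, -0.0, -0.0]
force: [0.2, -0.0, 0.7]
grip_width: 0.0897
finger_force: 0.0
tcp [ 0.5717 -0.0827  0.0525] f [ 0.21 -0.04  0.73] 7.3 y [ 0.921 -0.389 -0.   ]
side top [ 0.5943 -0.089 ] side [ 0.5944 -0.0919] 46 off mm [ 3.7 -1.9] tool xy [-0.3  4.2]
   top z [0.0994 0.1028]
scene top [ 0.6013 -0.0891] side [ 0.5941 -0.0911] 245 off mm [ 3.4 -1.1] tool xy [0.3 3.6]
   top z [0.0989 0.106 ]
wrist top [ 0.6002 -0.0842] side [ 0.5948 -0.0918] 1994 off mm [ 4.1 -1.8] tool xy [-0.1  4.5]
   top z [0.0995 0.1017]
```

To row units: -0.0015 m / 0.3 = -0.005, -0.001 m / 0.3 = -0.0033.

```bash
echo '[0,0,0,0,-0.0033,0,0.09,0,0,0,0,-0.005,0,0.09,0,0,0,0,-0.0033,0,0.09,0,0,0,0,0,0,0.09,0,0,0,0,0,0,0.09]' | python3 -m crank; python3 sh.py;  echo '[0,0,0,0,0.0067,0,0.09,0,0,0,0,0.0167,0,0.09,0,0,0,0,0.02,0,0.09,0,0,0,0,0.0167,0,0.09,0,0,0,0,0.0067,0,0.09]' | python3 -m crank;echo '[0,0,0,0,0,0,0.09,0,0,0,0,0,0,0.09]' | python3 -m crank; python3 sh.py
```

```text
time_s: 7.87
position: [0.5685, -0.0814, 0.0524]
eef_rot: [0.833, 0.553, -0.0, -0.0]
force: [1.0, -0.1, -0.1]
grip_width: 0.0898
finger_force: 0.0
tcp [ 0.5685 -0.0814  0.0524] f [ 1.03 -0.08 -0.12] 7.8667 y [ 0.921 -0.389 -0.   ]
side top [ 0.591  -0.0876] side [ 0.5916 -0.0903] 41 off mm [ 0.9 -0.3] tool xy [0.1 1. ]
   top z [0.0994 0.1031]
scene top [ 0.5975 -0.0866] side [ 0.5917 -0.0901] 237 off mm [ 1.  -0.1] tool xy [0.3 0.9]
   top z [0.0988 0.106 ]
wrist top [ 0.5975 -0.0828] side [ 0.5921 -0.0905] 2016 off mm [ 1.4 -0.5] tool xy [0.1 1.5]
   top z [0.0994 0.1016]
time_s: 8.43
position: [0.5885, -0.0898, 0.0525]
eef_rot: [0.834, 0.552, 0.0, 0.0]
force: [0.6, 0.4, 0.1]
grip_width: 0.0902
finger_force: 0.0
time_s: 8.6
position: [0.5871, -0.0893, 0.0523]
eef_rot: [0.834, 0.552, -0.0, -0.0]
force: [0.1, 0.5, 0.4]
grip_width: 0.0899
finger_force: 0.0
tcp [ 0.5871 -0.0893  0.0523] f [0.1  0.52 0.42] 8.6 y [ 0.921 -0.39  -0.   ]
side top [ 0.5911 -0.0874] side [ 0.5916 -0.0891] 21 off mm [0.9 0.9] tool xy [1.2 0.5]
   top z [0.0993 0.1027]
scene top [ 0.5961 -0.0842] side [ 0.5892 -0.089 ] 189 off mm [-1.5  1. ] tool xy [ 0.4 -1.8]
   top z [0.0991 0.1082]
wrist top [ 0.5972 -0.0824] side [ 0.59   -0.0906] 1323 off mm [-0.7 -0.6] tool xy [-0.9 -0.4]
   top z [0.0995 0.1023]
```

Centred within about 1 to 2 mm. I raise straight up and verify.

To row units: -0.025 m / 0.3 = -0.0833, -0.02 m / 0.3 = -0.0667.

```bash
echo '[0,0,0,0,0,-0.02,0.09,0,0,0,0,0,-0.04,0.09,0,0,0,0,0,-0.0667,0.09,0,0,0,0,0,-0.0833,0.09,0,0,0,0,0,-0.0833,0.09]' | python3 -m crank; echo '[0,0,0,0,0,-0.0833,0.09,0,0,0,0,0,-0.0833,0.09,0,0,0,0,0,-0.04,0.09,0,0,0,0,0,0,0.09,0,0,0,0,0,0,0.09]' | python3 -m crank;echo '[0,0,0,0,0,0,0.09,0,0,0,0,0,0,0.09,0,0,0,0,0,0,0.09]' | python3 -m crank; python3 sh.py; python3 m.py w3.png >/dev/null; python3 fit.py wrist
```

```text
time_s: 9.17
position: [0.5865, -0.0891, 0.1415]
eef_rot: [0.833, 0.553, -0.0, -0.0]
force: [-0.3, -0.1, 0.2]
grip_width: 0.0902
finger_force: 0.0
time_s: 9.58
position: [0.5872, -0.0893, 0.2033]
eef_rot: [0.833, 0.553, 0.001, 0.001]
force: [-0.1, 0.2, -0.7]
grip_width: 0.0902
finger_force: 0.0
time_s: 9.83
position: [0.5863, -0.089, 0.201]
eef_rot: [0.833, 0.553, -0.001, -0.001]
force: [0.7, -0.1, 0.2]
grip_width: 0.0898
finger_force: 0.0
tcp [ 0.5863 -0.089   0.201 ] f [ 0.71 -0.08  0.15] 9.8333 y [ 0.921 -0.389 -0.003]
side top [ 0.593  -0.0896] side [ 0.5915 -0.09  ] 39 off mm [0.8 0. ] tool xy [0.3 0.7]
   top z [0.0995 0.1029]
scene top [ 0.5938 -0.0834] side [ 0.5889 -0.0892] 188 off mm [-1.8  0.8] tool xy [ 0.  -1.9]
   top z [0.0988 0.1016]
wrist top [ 0.5939 -0.0855] side [ 0.5902 -0.0907] 219 off mm [-0.5 -0.7] tool xy [-0.8 -0.2]
   top z [0.0994 0.1012]
wrist stand (array([ 0.5898, -0.0893]), 78, np.float64(0.0007)) z 0.0424
  top z [0.0709 0.1002 0.1024] minEnc ((0.5913671851158142, -0.0885772630572319), 0.019923940300941467) mean [ 0.591  -0.0887]
  topdisc (array([ 0.5906, -0.0892]), 78, np.float64(0.0007))
  side [ 0.5899 -0.0907] 398 0.0004
```

View pics/w3.png

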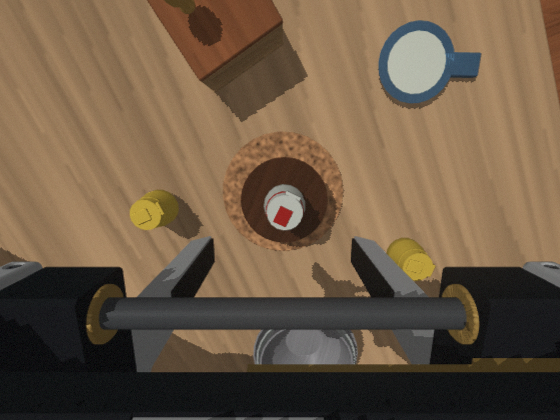

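The shaker, at (285,207), stands upright in the middle of the stand, at (284,199); the remaining offset is perspective. The spoon rest, box, bowls and yellow ones look undisturbed.

```bash
python3 -c "
from rig import manip
print(manip.job_done())"
```

```text
the job is handed in; nothing more can be done
None
```

The white container is back in the middle of its stand, measured to within about 2 mm and standing upright on its own; nothing else was touched, and the job was handed in at about 10 s on the robot's clock.

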